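# Open the spectrophotometer's sample compartment by its hidden release

### The job

The lid of the spectrophotometer's sample compartment is latched shut. Run a fingertip lightly along the plain edge strip in front of the lid until it finds the release groove, then press the catch inside the groove so that the lid springs up by itself, and take the hand away, leaving the lid standing open. Do not pull or push the lid by hand, be gentle with the instrument, and leave everything else where it stands.

Things in the scene. Friction and masses are not known exactly. Their poses are not given: they have to be found in the camera images.
- spectro: the spectrophotometer, beige on a blue plinth, fixed: 490 deep (x), 480 wide (y), 205 mm high at the rear. Origin: centre of its underside; x points from its front (robot's side) to its rear, y to its left, z up. From front to rear: front deck, edge strip, lid, rear hump. Wings 164 mm high close off strip and lid beyond 112 mm left and right of the middle
- deck_mid (a point): middle of the front deck's top: 103 mm deep (x), 480 mm wide, 135 mm above the bench
- strip_mid (a point): middle of the edge strip's top face (axes as the instrument's), 120 mm in front of the instrument's origin, 160 mm above the bench. Beige and level, it runs along y for 224 mm between the wings (4 mm higher), is 40 mm wide (x) and stands 25 mm above the deck. The release groove is somewhere along it: its centre is up to 55 mm left or right of this point
- catch (a joint): the catch in the groove, 0 at rest, 0.33 rad at its stop; springs back. The groove is a gap in the strip 46 mm long (y), open to the front and above; 11 mm below the strip's top lies the smooth beige paddle, 41 mm long, from 14 mm in front of to 18 mm behind the strip's centre line. Pressed down on that line by 5 mm (0.2 rad, 3 to 8 N) it frees the lid; 7.5 mm is the stop
- lid (a joint): the compartment lid, light blue with a dark window, 213 deep x 216 wide mm, top flush with the strip: 0 shut, 1.25 rad wide open. Hinged along its rear edge; once released its spring raises it in about 3 s, the front edge swinging up and away from the robot, and it stays up
- lid_edge (a point): middle of the lid's front edge, 24 mm behind the strip's centre line when shut; the catch's hook, 11 mm above the paddle, holds it
- cuvette: a 13 mm square glass cuvette with a white cap, 51 mm tall, standing on the instrument's front deck; not part of the job
- vial: a small capped sample vial, 24 mm across, 45 mm tall, standing on the instrument's front deck; not part of the job
- syringe1: a plastic syringe with a yellow tip cap, 160 mm long, lying on the bench; not part of the job
- syringe2: a second syringe like it, lying on the bench; not part of the job
- beaker: an open glass beaker, 72 mm across, 90 mm tall, on the bench; not part of the job
- wash_bottle: a white wash bottle with a blue cap, 68 mm across, 200 mm tall, on the bench; not part of the job
- spatula: a steel laboratory spoon, 170 mm long, lying on the bench; not part of the job
- cell_case: a closed grey case for cuvettes, 70 x 110 x 30 mm, on the bench; not part of the job

How it is judged (in metres and radians):
On the way, in this order (a step that is already met when the one before it is completed fails the run):
1. a fingertip feels the plain strip (touches it for 0.2 s), with the catch at rest and the lid shut ((contact force between the fingers and strip_c0 above 0.3 N or contact force between the fingers and strip_c1 above 0.3 N) and value of joint catch below 0.05 rad and value of joint lid below 0.03 rad), for 0.2 s.
2. a fingertip presses the catch while the lid is still down (value of joint catch above 0.12 rad and value of joint lid below 0.08 rad and contact force between the fingers and catch above 0.5 N), for 0.02 s.
At the end, for the whole second after the job is handed in: the lid stands open by more than 1.0 rad and at rest, the catch has sprung back (under 0.05 rad), and every bystander is within 30 mm of where it stood (value of joint lid above 1 rad and velocity of joint lid between -0.05 and 0.05 rad/s and value of joint catch below 0.05 rad and distance of each of cuvette, vial, syringe1, syringe2, beaker, wash_bottle, spatula, cell_case from where it was at the start of the episode below 0.03 m); the robot touches nothing.
It fails at once if the robot pushes, pulls or pries the lid (over 15 N) (contact force between any of the fingers, the arm and lid above 15 N).
It fails at once if the instrument's strip, catch or case is pressed with more than 45 N (contact force between any of the fingers, the arm and strip_c0 above 45 N or contact force between any of the fingers, the arm and strip_c1 above 45 N or contact force between any of the fingers, the arm and catch above 45 N or contact force between any of the fingers, the arm and spectro above 45 N).
It fails at once if something else is moved, lifted or knocked (over 30 mm) (distance of any of cuvette, vial, syringe1, syringe2, beaker, wash_bottle, spatula, cell_case from where it was at the start of the episode above 0.03 m).
It also fails if it takes over 72 s, if anything falls off the work surface, if the arm or the gripper's body presses on something with over 40 N, if the wrist force passes 120 N, or if a joint passes its speed limit or range.

### The arm

A 7-joint arm with a two-finger parallel gripper is mounted at the origin on the work surface. World frame = base frame: x ahead of the robot, y to its left, z up, the work surface at z = 0. Lengths are in m, angles in degrees, forces in N, time in s.
With the tool pointing down it reaches from about 0.425 to 0.8 m from the base axis. Payload 8.3 kg.
Tool frame: the origin (TCP) lies at the centre of the arm's flange, where the gripper is bolted on; the fingertips stand 173 mm ahead of it and the grasp point (between the pads) lies 155 mm ahead of it; z points along the fingers, x is the direction in which the jaws open and shut, and the axes are right-handed (so a half turn about z gives the same grasp; the last joint's range is limited). The gripper opens to 85 mm and grips with 20 to 120 N. Pads are 22 mm wide; open, the fingers measure 114 mm over their backs; the gripper's body (76 mm by 85 mm) begins 54 mm behind the grasp point. The pads swing forward as they close: fully open they stand 13 mm farther back than shut.
Start: joints at [73.516, 21.967, 0.94, 78.501, -0.361, 79.538, -2.664], TCP at [0.139, -0.609, 0.405] pointing down, gripper open.
Joint ranges: [-169.22, 169.22], [-14.56, 117.87], [-87.37, 89.26], [10.42, 133.3], [-82.24, 262.24], [0.94, 117.77], [-172.7, 172.7]. Speed limits (degrees/s): [136.94, 136.94, 172.46, 172.46, 180, 180, 180].

### API

Orientations are given as a 3x3 rotation matrix whose columns are the frame's x, y, z axes.
In Python, from plant import ctrl gives the robot as it stands.
- The arm moves only by the tool move_arm, never from a script. Its argument "motion" is a list of rows, each a list of 3 entries, a list of its own where there are three numbers: the shift along the tool's x, y, z in m, then the turn about the tool's z in degrees, then the finger opening in m, from 0 to 0.0854. A call has 1 to 5 rows; each row shifts and turns the commanded pose from where the row before left it, along the tool's axes as they then stand; what a row does not reach is not made up. A row lasts 1/10 s, in which the tool goes at most 50 mm and 8.59 degrees, less where a joint would pass 70% of its speed; a pose out of reach is approached as far as the arm can. A call is refused whole if a number of a shift passes 0.05 or a number of a turn 8.59, either way. A call with a gripper value outside its range is refused whole. The fingers move at their own pace and stop on an object; "force" is the grip in N (left out, the last holds). Time passes only in rows, so rows that do not move let the fingers close. It gives the time, the measured TCP pose, the force and the opening at its end, in the units of the state.
- ctrl.state(): the state, without advancing time (a new reading comes with each control period).
- ctrl.read_camera(name): name is "side" or "top"; returns a dict with "pixels" (400x640x3 uint8, red, green, blue), "mtx" (3x3 intrinsics, pixels), "k1" (the pictures are not rectified: a ray, as slopes to the right and down, at radius r is drawn at 1 + k1 r^2 times it, then the intrinsics apply), "xyz" and "attitude" of the camera in the world. Camera axes: x right, y down, z forward; pixel columns grow to the right and rows downward; lengths in m; the calibration is good to about 2 mm. A picture is of the moment at which its call begins. There is no depth.
- ctrl.finish_job(): hands the job in, once; it reports no verdict.
The state is a dict: "clock": time; "joint_positions": joint angles; "qd": joint speeds; "effort": joint torques, N m; "position": TCP position; "orientation": TCP orientation; "ft_force": force on the tool from outside, world axes, zero at the start; "torque": the same for the moment, N m; "grip_width": finger opening in m.
Only numpy, scipy, OpenCV 4.12 (cv2) and the standard library are available. Lean on these libraries where they do the work, as an engineer would, in place of code of your own. Each camera call takes 0.05 s, during which the arm holds its last target. There are 200 camera calls.

## Working session

There is one attempt and no reset: what is moved stays moved. The work goes in short steps, Python scripts to look and compute and a tool call to move; the robot and the scene stay as the last step left them, time stands still between calls to the robot, and variables do not carry over. Pictures are saved under pics/ and viewed, about 8 in all and at most 12, crops included, and the job is handed in when it is done.

Besides the shell and the picture viewer there is one more tool, called after "Request:" as name([rows], argument=value, ...), one row to a line, values as JSON. move_arm: Moves the arm, as the interface text tells. Its arguments: {"type":"object","properties":{"motion":{"type":"array","items":{"type":"array"}},"force":{"type":"number"}},"required":["motion"]}

```bash
mkdir -p pics; ls; python3 - <<'E'
from plant import ctrl
import cv2
for n in("top","side"):
    c=ctrl.read_camera(n); cv2.imwrite(f"pics/{n}0.png",c["pixels"][:,:,::-1]); print(n,c["mtx"],c["k1"],c["xyz"],c["attitude"])
s=ctrl.state();print(s)
E
```

```text
pics
top [[451.58821587   0.         320.13057377]
 [  0.         451.58821587 204.82064581]
 [  0.           0.           1.        ]] 0.018922682498706482 [ 0.19466284 -0.04537693  1.62426624] [[-0.0440543  -0.97204832  0.23061067]
 [-0.99902076  0.04380976 -0.00618341]
 [-0.00409242 -0.23065726 -0.97302646]]
side [[493.19157184   0.         313.73972277]
 [  0.         493.19157184 198.18135399]
 [  0.           0.           1.        ]] -0.00867558726986112 [ 0.24262305 -1.24808224  0.88124589] [[ 0.97464166 -0.10472887  0.19775112]
 [-0.22325973 -0.51483378  0.82770844]
 [ 0.01512399 -0.85086899 -0.52516019]]
{'clock': 0.1, 'joint_positions': array([73.51711638, 22.01102964,  0.93811773, 78.55616566, -0.35995312,
       79.53702061, -2.66355609]), 'qd': array([-0.05068939, -0.13579463,  0.07442153, -0.12429971, -0.02925833,
        0.02853951,  0.09567382]), 'effort': array([ 4.38137184e-03, -6.29134727e+01,  8.48617796e-01, -3.72756100e+01,
        1.70711882e-02,  1.05091193e-02,  3.46645618e-05]), 'position': array([ 0.13931378, -0.60912389,  0.40376516]), 'orientation': array([[ 2.22970445e-01, -9.74825108e-01, -4.35885002e-04],
       [-9.74823601e-01, -2.22970867e-01,  1.71473495e-03],
       [-1.76875634e-03,  4.25757725e-05, -9.99998435e-01]]), 'ft_force': array([-1.25916616, -0.16742525, -0.04038629]), 'torque': array([-0.03082281,  0.01882894, -0.0440292 ]), 'grip_width': 0.08526478517927069}
```

View pics/top0.png

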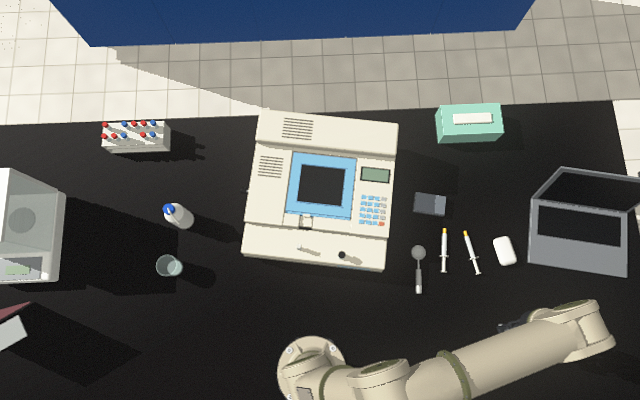

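View pics/side0.png

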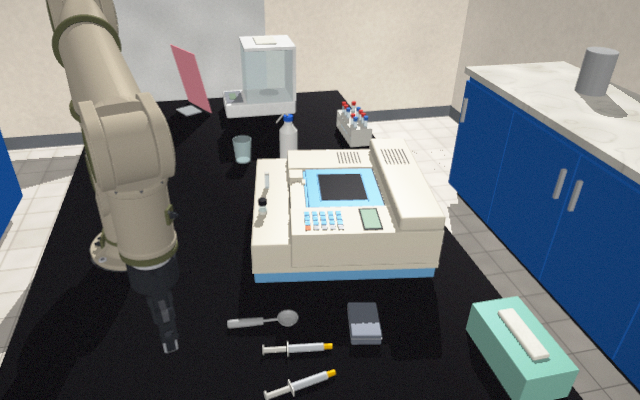

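The top view shows the instrument at about (320,190), the lid at (322,185), and what looks like the groove at about (306,221). The vial is at (343,255) and the cuvette near (307,250). Next I'll fit the lid and zoom in.

```bash
cat > h.py <<'E'
from plant import ctrl
import cv2, numpy as np
def ray(c,uv):
    K=c["mtx"]; d=np.array([(uv[0]-K[0,2])/K[0,0],(uv[1]-K[1,2])/K[1,1]]); p=d.copy()
    for _ in range(10): p=d/(1+c["k1"]*(p@p))
    return c["attitude"]@np.array([*p,1])
def onz(c,uv,z):
    r=ray(c,uv); o=np.array(c["xyz"]); return o+r*(z-o[2])/r[2]
def proj(c,P):
    q=c["attitude"].T@(np.array(P)-c["xyz"]); s=q[:2]/q[2]; s=s*(1+c["k1"]*(s@s)); return c["mtx"][:2,:2]@s+c["mtx"][:2,2]
E
python3 - <<'E'
from h import *
c=ctrl.read_camera("top"); im=c["pixels"]
hsv=cv2.cvtColor(im,cv2.COLOR_RGB2HSV)
m=cv2.inRange(hsv,(90,60,120),(112,255,255)); m[:, :270]=0; m[:,358:]=0; m[:140]=0;m[235:]=0
ct=max(cv2.findContours(m,0,2)[0],key=cv2.contourArea)
r=cv2.minAreaRect(ct); print(r)
P=np.array([onz(c,p,.16)[:2] for p in cv2.boxPoints(r)]);print(P, [np.linalg.norm(P[i]-P[i-1]) for i in range(4)])
cv2.imwrite("pics/crop.png",cv2.resize(im[130:280,230:410,::-1],None,fx=4,fy=4,interpolation=2))
E
```

```text
((320.6219482421875, 185.90245056152344), (65.04417419433594, 61.95208740234375), 6.340191841125488)
[[ 0.51876453  0.06343426]
 [ 0.73366551  0.03434179]
 [ 0.69770809 -0.18534443]
 [ 0.48487718 -0.14939781]] [np.float64(0.21551297282177065), np.float64(0.21686124758678826), np.float64(0.22260946136119622), np.float64(0.21584520865170148)]
```

View pics/crop.png

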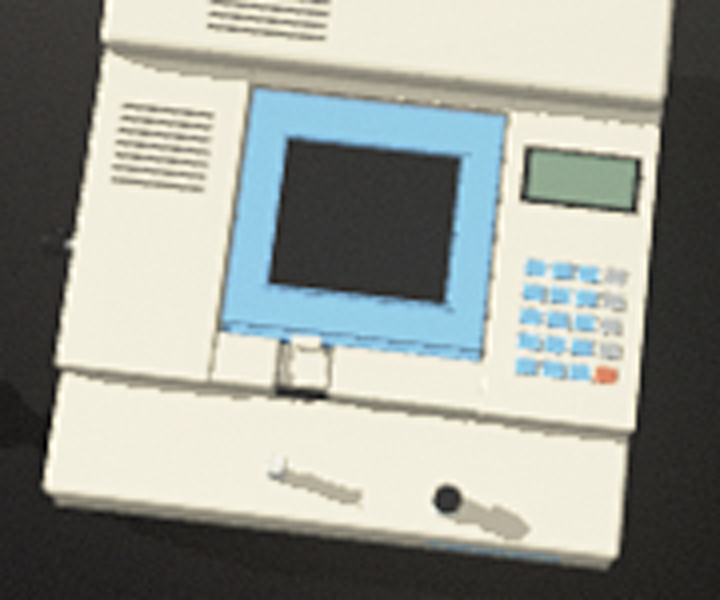

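The crop shows the groove at crop x 280..330, y 340..390 (image about (306,221)). The cuvette cap is at crop (277,465) and the vial cap at (447,498), both on the deck in front.

```bash
python3 - <<'E'
from h import *
c=ctrl.read_camera("top")
f=lambda x,y,z:onz(c,(230+x/4-.4,130+y/4-.4),z)[:2]
L=f(222,333,.16);R=f(482,360,.16);LB=f(250,88,.16);RB=f(506,115,.16)
d=(L-R)+(LB-RB);yaw1=np.degrees(np.arctan2(-d[0],d[1]));d=LB-L+RB-R;yaw2=np.degrees(np.arctan2(d[1],d[0]));print("yaw",yaw1,yaw2,np.linalg.norm(L-R),np.linalg.norm(LB-L),np.linalg.norm(RB-R))
# wing front corners
wl=f(57,368,.164);wr=f(634,432,.164);d=wl-wr;yaw3=np.degrees(np.arctan2(-d[0],d[1]));print("wing",yaw3,np.linalg.norm(d))
y=np.radians(np.mean([yaw1,yaw2,yaw3]));ex=np.array([np.cos(y),np.sin(y)]);ey=np.array([-ex[1],ex[0]])
o1=(L+R)/2+ex*.096; o2=(wl+wr)/2+ex*.140; print("origin",o1,o2,"lid centre check",(L+R+LB+RB)/4-ex*(-.096+.1065))
o=(o1+o2)/2
for n,p in dict(gl=f(278,365,.16),gr=f(330,370,.16),gpadl=f(291,365,.149),gpadr=f(328,365,.149),cuv=f(277,465,.186),vial=f(447,498,.18)).items(): q=p-o;print(n,p,"inst",q@ex,q@ey)
print("yaw used",np.degrees(y),"strip",o-.12*ex)
E
```

```text
yaw -8.795517167278277 -8.380353927648546 0.21656083841331178 0.2158043327090171 0.21451685736021187
wing -8.985625274261652 0.4761574010186901
origin [ 0.59821686 -0.05893352] [ 0.59650333 -0.05746599] lid centre check [ 0.59937573 -0.05846517]
gl [0.49043637 0.01715245] inst -0.11711214278680687 0.05826992139194927
gr [ 0.48430277 -0.02560372] inst -0.11669237972815856 0.015078092948759
gpadl [0.49217202 0.00681002] inst -0.113828495939449 0.048310205702745065
gpadr [ 0.49078863 -0.02396122] inst -0.110530522583008 0.017684953485871353
cuv [0.40362924 0.01955369] inst -0.203279815380632 0.04748219484876286
vial [ 0.37186513 -0.11529702] inst -0.21423140540578228 -0.09062549980658419
yaw used -8.720498789729492 strip [ 0.47874733 -0.04000602]
```

Request:
move_arm([
  [[0, 0, 0], 7.2, 0],
  [[0, 0, 0], 7.2, 0],
  [[0, 0, 0], 7.2, 0],
  [[-0.02, -0.008, 0], 0, 0],
  [[-0.038, -0.016, 0], 0, 0],
], force=40)

```text
clock: 0.7
position: [0.1698, -0.5565, 0.4037]
orientation: [[-0.157, -0.988, -0.002], [-0.988, 0.157, 0.0], [0.0, 0.002, -1.0]]
ft_force: [-0.1, -0.1, 0.4]
grip_width: 0.0125
```

Request:
move_arm([
  [[-0.04, -0.017, 0], 0, 0],
  [[-0.04, -0.017, 0], 0, 0],
  [[-0.04, -0.017, 0], 0, 0],
  [[-0.04, -0.017, 0], 0, 0],
  [[-0.04, -0.017, 0], 0, 0],
])

```text
clock: 1.2
position: [0.2868, -0.369, 0.4047]
orientation: [[-0.152, -0.988, 0.0], [-0.988, 0.152, -0.0], [0.0, -0.0, -1.0]]
ft_force: [0.7, -0.8, -0.2]
grip_width: -0.0001
```

Request:
move_arm([
  [[-0.04, -0.017, 0], 0, 0],
  [[-0.04, -0.017, 0], 0, 0],
  [[-0.04, -0.017, 0], 0, 0],
  [[-0.04, -0.017, 0], 0, 0],
  [[-0.04, -0.017, 0], 0, 0],
])

```text
clock: 1.7
position: [0.401, -0.1842, 0.4049]
orientation: [[-0.152, -0.988, 0.0], [-0.988, 0.152, -0.0], [0.0, -0.0, -1.0]]
ft_force: [0.8, -0.5, -0.3]
grip_width: -0.0002
```

Request:
move_arm([
  [[-0.04, -0.017, 0], 0, 0],
  [[-0.04, -0.017, 0], 0, 0],
  [[-0.03, -0.01, 0], 0, 0],
  [[-0.02, -0.008, 0], 0, 0],
  [[0, 0, 0], 0, 0],
])

```text
clock: 2.2
position: [0.4725, -0.0619, 0.4047]
orientation: [[-0.146, -0.989, 0.0], [-0.989, 0.146, 0.001], [-0.001, -0.0, -1.0]]
ft_force: [-0.0, -0.8, 0.4]
grip_width: -0.0001
```

Request:
move_arm([
  [[0, 0, 0.015], 0, 0],
  [[0, 0, 0.02], 0, 0],
  [[0, 0, 0.015], 0, 0],
  [[0, 0, 0.007], 0, 0],
  [[0, 0, 0], 0, 0],
])

```text
clock: 2.7
position: [0.4711, -0.066, 0.3469]
orientation: [[-0.152, -0.988, -0.002], [-0.988, 0.152, 0.0], [0.0, 0.002, -1.0]]
ft_force: [-0.4, 0.8, -0.3]
grip_width: -0.0001
```

```bash
python3 - <<'E'
from h import *
a=ctrl.read_camera("top")["pixels"];b=ctrl.read_camera("side")["pixels"]
f=lambda x:cv2.resize(x,None,fx=4,fy=4,interpolation=2)
cv2.imwrite("pics/c2.png",np.hstack([f(a[170:290,230:330]),f(b[150:270,250:350])])[:,:,::-1])
s=ctrl.state();print(s["position"],s["ft_force"])
E
```

```text
[ 0.47173999 -0.06564893  0.34835312] [-0.6737856  -0.60180655 -0.01805449]
```

View pics/c2.png

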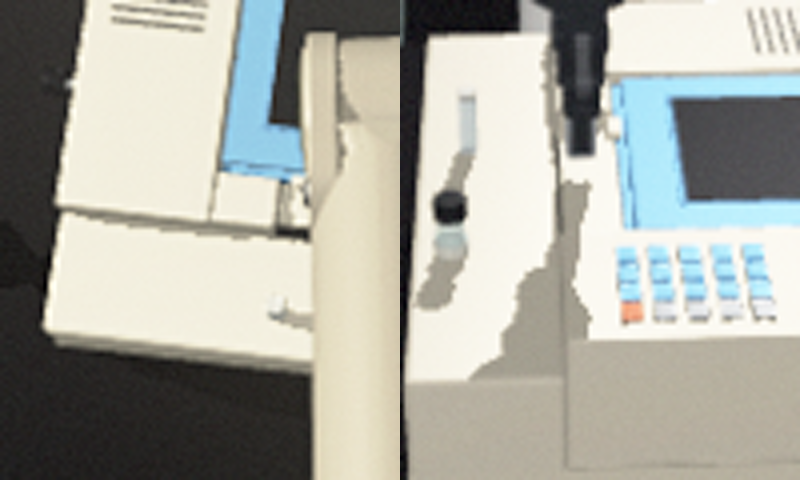

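The side crop shows the shut fingertips at about (580,155), above the strip, in front of the lid edge and clear of the vial and cuvette. Next comes a slow descent onto the plain strip.

Request:
move_arm([
  [[0, 0, 0.005], 0, 0],
  [[0, 0, 0.004], 0, 0],
  [[0, 0, 0.002], 0, 0],
  [[0, 0, 0.001], 0, 0],
  [[0, 0, 0], 0, 0],
])

```text
clock: 3.3
position: [0.4716, -0.0653, 0.3356]
orientation: [[-0.151, -0.988, -0.0], [-0.988, 0.151, 0.0], [-0.0, 0.0, -1.0]]
ft_force: [0.0, -0.1, -0.4]
grip_width: 0.0001
```

Request:
move_arm([
  [[0, 0, 0.0005], 0, 0],
  [[0, 0, 0.0005], 0, 0],
  [[0, 0, 0], 0, 0],
])

```text
clock: 3.6
position: [0.4716, -0.0653, 0.3347]
orientation: [[-0.152, -0.988, 0.0], [-0.988, 0.152, 0.0], [-0.0, -0.0, -1.0]]
ft_force: [0.8, -0.1, -0.1]
grip_width: 0.0001
```

Request:
move_arm([
  [[0, 0, 0.0005], 0, 0],
  [[0, 0, 0.0005], 0, 0],
  [[0, 0, 0], 0, 0],
])

```text
clock: 3.9
position: [0.4716, -0.0653, 0.3337]
orientation: [[-0.152, -0.988, -0.0], [-0.988, 0.152, 0.0], [-0.0, 0.0, -1.0]]
ft_force: [-0.1, 0.6, 0.2]
grip_width: -0.0001
```

Request:
move_arm([
  [[0, 0, 0.0005], 0, 0],
  [[0, 0, 0], 0, 0],
])

```text
clock: 4.1
position: [0.4716, -0.0653, 0.3335]
orientation: [[-0.152, -0.988, 0.0], [-0.988, 0.152, -0.0], [0.0, -0.0, -1.0]]
ft_force: [-1.7, -0.3, 4.3]
grip_width: -0.0
```

Contact at 4.3 N, with the tip at z≈0.1605. Now a light slide to the left, toward the groove.

Request:
move_arm([
  [[0, 0, 0], 0, 0],
  [[0, 0, 0], 0, 0],
  [[0, 0, 0], 0, 0],
  [[-0.003, 0, 0], 0, 0],
  [[-0.003, 0, 0], 0, 0],
])

```text
clock: 4.6
position: [0.4727, -0.0599, 0.3335]
orientation: [[-0.152, -0.988, 0.001], [-0.988, 0.152, -0.001], [0.001, -0.001, -1.0]]
ft_force: [-0.5, -3.4, 3.6]
grip_width: 0.0003
```

Request:
move_arm([
  [[-0.004, 0, 0], 0, 0],
  [[-0.004, 0, 0], 0, 0],
  [[-0.004, 0, 0], 0, 0],
  [[-0.004, 0, 0], 0, 0],
  [[-0.004, 0, 0], 0, 0],
])

```text
clock: 5.1
position: [0.4758, -0.0396, 0.3335]
orientation: [[-0.152, -0.988, 0.001], [-0.988, 0.152, -0.001], [0.0, -0.001, -1.0]]
ft_force: [-0.8, -3.4, 4.6]
grip_width: 0.0003
```

Request:
move_arm([
  [[-0.004, 0, 0], 0, 0],
  [[-0.004, 0, 0], 0, 0],
  [[-0.004, 0, 0], 0, 0],
  [[-0.004, 0, 0], 0, 0],
  [[-0.004, 0, 0], 0, 0],
])

```text
clock: 5.6
position: [0.4788, -0.0199, 0.3335]
orientation: [[-0.152, -0.988, 0.001], [-0.988, 0.152, -0.001], [0.0, -0.001, -1.0]]
ft_force: [-0.3, -3.5, 5.1]
grip_width: 0.0001
```

Request:
move_arm([
  [[-0.002, 0, 0], 0, 0],
  [[-0.002, 0, 0], 0, 0],
])

```text
clock: 5.8
position: [0.4792, -0.0155, 0.3332]
orientation: [[-0.151, -0.988, 0.0], [-0.988, 0.151, 0.0], [-0.0, 0.0, -1.0]]
ft_force: [-0.6, -0.3, 0.4]
grip_width: 0.0004
```

Request:
move_arm([
  [[-0.002, 0, 0], 0, 0],
  [[-0.002, 0, 0], 0, 0],
])

```text
clock: 6.0
position: [0.4796, -0.0113, 0.3327]
orientation: [[-0.151, -0.989, -0.001], [-0.989, 0.151, 0.001], [-0.001, 0.001, -1.0]]
ft_force: [0.2, 0.5, -0.5]
grip_width: -0.0001
```

Request:
move_arm([
  [[-0.002, 0, 0], 0, 0],
  [[-0.002, 0, 0], 0, 0],
])

```text
clock: 6.2
position: [0.4803, -0.0077, 0.333]
orientation: [[-0.151, -0.988, -0.0], [-0.988, 0.151, 0.0], [-0.0, 0.001, -1.0]]
ft_force: [-0.7, 0.0, 0.2]
grip_width: -0.0002
```

The force dropped to 0 at about y=-0.016, so the tip is inside the groove, matching the vision estimate (edge ≈ 0.0135). I'll centre it and go down to the paddle.

Request:
move_arm([
  [[-0.003, 0, 0], 0, 0],
  [[0, 0, 0.003], 0, 0],
  [[0, 0, 0.003], 0, 0],
  [[0, 0, 0.002], 0, 0],
  [[0, 0, 0], 0, 0],
])

```text
clock: 6.7
position: [0.4807, -0.0052, 0.3248]
orientation: [[-0.152, -0.988, -0.001], [-0.988, 0.152, 0.0], [0.0, 0.001, -1.0]]
ft_force: [-0.1, 0.1, 0.1]
grip_width: 0.0001
```

Request:
move_arm([
  [[0, 0, 0.001], 0, 0],
  [[0, 0, 0.001], 0, 0],
  [[0, 0, 0.001], 0, 0],
  [[0, 0, 0], 0, 0],
])

```text
clock: 7.1
position: [0.4808, -0.005, 0.3223]
orientation: [[-0.152, -0.988, 0.0], [-0.988, 0.152, -0.0], [0.0, -0.0, -1.0]]
ft_force: [-0.8, 0.1, 2.0]
grip_width: 0.0002
```

On the paddle at 2 N, at the expected height. Now pressing.

Request:
move_arm([
  [[0, 0, 0.001], 0, 0],
  [[0, 0, 0.001], 0, 0],
  [[0, 0, 0.001], 0, 0],
  [[0, 0, 0.001], 0, 0],
  [[0, 0, 0], 0, 0],
])

```text
clock: 7.6
position: [0.4804, -0.0048, 0.3182]
orientation: [[-0.151, -0.988, -0.001], [-0.988, 0.151, 0.0], [0.0, 0.001, -1.0]]
ft_force: [-4.4, 0.7, 5.6]
grip_width: -0.0002
```

Request:
move_arm([
  [[0, 0, 0.0005], 0, 0],
  [[0, 0, 0.0005], 0, 0],
  [[0, 0, 0.0005], 0, 0],
  [[0, 0, 0], 0, 0],
])

```text
clock: 8.0
position: [0.4802, -0.0048, 0.3167]
orientation: [[-0.151, -0.988, -0.002], [-0.988, 0.151, 0.0], [0.0, 0.002, -1.0]]
ft_force: [-6.5, 0.7, 6.2]
grip_width: 0.0002
```

```bash
python3 - <<'E'
from h import *
b=ctrl.read_camera("side")["pixels"]
cv2.imwrite("pics/c3.png",cv2.resize(b[120:290,230:450],None,fx=3,fy=3,interpolation=2)[:,:,::-1])
E
```

```text
(no output)
```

View pics/c3.png

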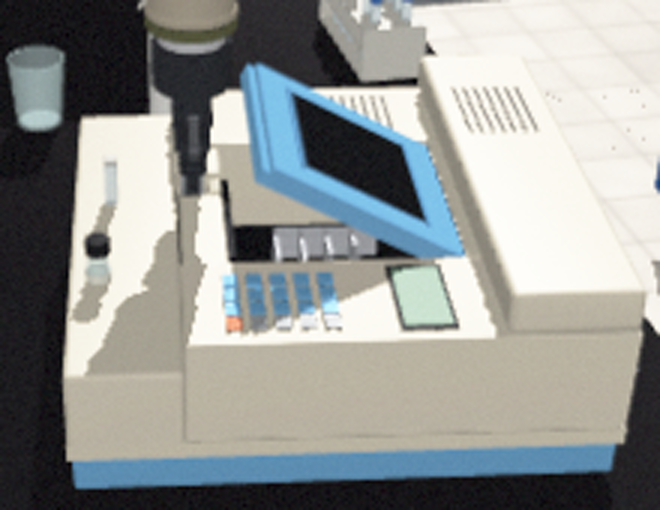

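The lid has sprung up (front edge at about (255,120)) and is clear of the hand. I'll withdraw straight up, then back.

Request:
move_arm([
  [[0, 0, -0.002], 0, 0],
  [[0, 0, -0.003], 0, 0],
  [[0, 0, -0.005], 0, 0],
  [[0, 0, -0.008], 0, 0],
  [[0, 0, -0.012], 0, 0],
])

```text
clock: 8.55
position: [0.4807, -0.0051, 0.347]
orientation: [[-0.152, -0.988, -0.001], [-0.988, 0.152, 0.0], [-0.0, 0.001, -1.0]]
ft_force: [0.7, 0.1, 0.5]
grip_width: -0.0001
```

Request:
move_arm([
  [[0, 0, -0.02], 0, 0],
  [[0, 0, -0.03], 0, 0],
  [[0, 0, -0.03], 0, 0],
  [[0, 0, -0.02], 0, 0],
  [[0, 0, 0], 0, 0],
])

```text
clock: 9.05
position: [0.4813, -0.0047, 0.4507]
orientation: [[-0.151, -0.988, 0.006], [-0.988, 0.151, -0.001], [-0.0, -0.006, -1.0]]
ft_force: [-0.2, -0.2, -0.3]
grip_width: 0.0002
```

Request:
move_arm([
  [[0.02, 0.005, 0], 0, 0],
  [[0.04, 0.01, 0], 0, 0],
  [[0.04, 0.01, 0], 0, 0],
  [[0.04, 0.01, 0], 0, 0],
  [[0.04, 0.01, 0], 0, 0],
])

```text
clock: 9.55
position: [0.408, -0.1774, 0.4467]
orientation: [[-0.151, -0.988, -0.0], [-0.988, 0.151, 0.0], [-0.0, 0.0, -1.0]]
ft_force: [0.4, -0.8, -0.5]
grip_width: -0.0002
```

Request:
move_arm([
  [[0.04, 0.01, 0], 0, 0],
  [[0.04, 0.01, 0], 0, 0],
  [[0.03, 0.01, 0], 0, 0],
  [[0.015, 0, 0], 0, 0],
  [[0, 0, 0], 0, 0],
])

```text
clock: 10.05
position: [0.3598, -0.2968, 0.4464]
orientation: [[-0.155, -0.988, -0.0], [-0.988, 0.155, 0.0], [-0.0, 0.001, -1.0]]
ft_force: [0.4, 1.3, -0.0]
grip_width: 0.0003
```

Request:
move_arm([
  [[0, 0, 0], 0, 0],
  [[0, 0, 0], 0, 0],
  [[0, 0, 0], 0, 0],
  [[0, 0, 0], 0, 0],
  [[0, 0, 0], 0, 0],
])

```text
clock: 10.55
position: [0.3608, -0.2947, 0.4468]
orientation: [[-0.151, -0.989, 0.0], [-0.989, 0.151, 0.0], [-0.0, -0.0, -1.0]]
ft_force: [0.3, 0.4, 0.4]
grip_width: 0.0002
```

Request:
move_arm([
  [[0, 0, 0], 0, 0],
  [[0, 0, 0], 0, 0],
  [[0, 0, 0], 0, 0],
  [[0, 0, 0], 0, 0],
  [[0, 0, 0], 0, 0],
])

```text
clock: 11.05
position: [0.3605, -0.2952, 0.4467]
orientation: [[-0.152, -0.988, 0.0], [-0.988, 0.152, 0.0], [-0.0, 0.0, -1.0]]
ft_force: [1.4, 0.7, -0.5]
grip_width: 0.0
```

Request:
move_arm([
  [[0, 0, 0], 0, 0],
  [[0, 0, 0], 0, 0],
  [[0, 0, 0], 0, 0],
  [[0, 0, 0], 0, 0],
  [[0, 0, 0], 0, 0],
])

```text
clock: 11.55
position: [0.3605, -0.2952, 0.4467]
orientation: [[-0.152, -0.988, 0.0], [-0.988, 0.152, 0.0], [-0.0, -0.0, -1.0]]
ft_force: [0.3, -0.2, -0.7]
grip_width: -0.0
```

```bash
python3 - <<'E'
from h import *
b=ctrl.read_camera("side")["pixels"];a=ctrl.read_camera("top")["pixels"]
cv2.imwrite("pics/c4.png",np.hstack([a[100:310,130:530],b[100:310,200:600]])[:,:,::-1])
b0=cv2.imread("pics/side0.png")[:,:,::-1]
ctrl_b=ctrl.read_camera("side")["pixels"];print("px moving between frames",(np.abs(ctrl_b.astype(int)-b)[100:310,200:600].max(2)>40).sum())
E
```

```text
px moving between frames 0
```

View pics/c4.png

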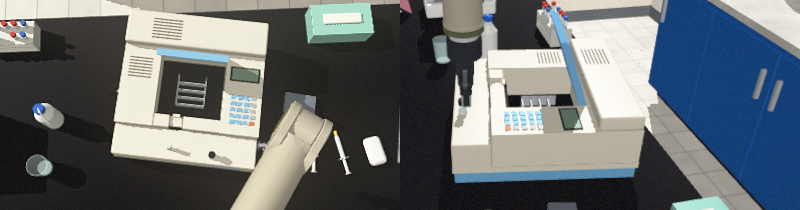

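The lid stands steeply open, the hand is clear, and the cuvette (172,149) and vial (212,155) are in place. I'll wait 1 s more for it to settle, then hand in.

Request:
move_arm([
  [[0, 0, 0], 0, 0],
  [[0, 0, 0], 0, 0],
  [[0, 0, 0], 0, 0],
  [[0, 0, 0], 0, 0],
  [[0, 0, 0], 0, 0],
])

```text
clock: 12.2
position: [0.3605, -0.2951, 0.4467]
orientation: [[-0.152, -0.988, 0.0], [-0.988, 0.152, 0.0], [-0.0, -0.0, -1.0]]
ft_force: [0.4, -0.4, 0.4]
grip_width: -0.0002
```

Request:
move_arm([
  [[0, 0, 0], 0, 0],
  [[0, 0, 0], 0, 0],
  [[0, 0, 0], 0, 0],
  [[0, 0, 0], 0, 0],
  [[0, 0, 0], 0, 0],
])

```text
clock: 12.7
position: [0.3605, -0.2952, 0.4467]
orientation: [[-0.152, -0.988, 0.0], [-0.988, 0.152, 0.0], [-0.0, -0.0, -1.0]]
ft_force: [0.1, -0.1, 0.2]
grip_width: -0.0004
```

```bash
python3 -c "
from plant import ctrl
print(ctrl.finish_job())"
```

```text
the job is handed in; nothing more can be done
None
```

The lid released and is standing open, and I handed the job in at about 12.7 s; the hand-in gives no verdict.

- **What I did:** I found the instrument and the groove in the top image. Then I slid the closed fingertips along the plain strip at about 4–5 N until the contact force dropped at the groove's edge, where the image had put it. I pressed the catch at about 6 N vertically, and about 9 N in total including a sideways push. The lid sprang up by itself, and I took the hand up and away.
- **Last checks:** The pictures showed the lid steeply open and not moving between frames. The cuvette and vial looked undisturbed, and the wrist force was about 0.
- **Not checked:** I judged the lid's angle by eye and did not measure it. I saw the catch free of the hand, but its return was not measured. In the last pictures the arm partly hid the case and at least one syringe, and the spatula was not visible; the hand passed over that area well above them.

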